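# Stroke down the hold-down flaps along a shoe sole

## Task

Lay the hold-down flaps onto the sole in the gluing jig: run your fingertips lightly along the curved row from the heel (the narrow end with the dark pad) to the toe, so that the four flaps fold over towards the toe one after another and end up lying down on the sole. Do it as one stroke, keeping the fingertips down close to the row until the last flap is folded, then come away clear; do not disturb the weight, jar, tin or hammer.

Things in the scene. Friction and masses are not known exactly. Their poses are not given: they have to be found in the camera images.
- jig: Gluing jig fixed on the bench: plywood board 15 mm thick, x -55..135, y -160..170 mm, with a burgundy shoe sole 280 x 100 mm, its top 21 mm up. Four aluminium flaps with yellow ends stand in a curved row along its -x edge. Origin: on the bench below the row's middle; y heel to toe, x across the sole, z up. Hinges lie 56 mm apart on an arc of radius 200 mm about x = 200, y = 0, bulging to -x.
- hinge1 (a point): Middle of the hinge pin of the first (heel end) flap, 25 mm above the bench, 4 mm above the sole; axes as the jig. The pin (radius 2.2 mm) lies across the row on a small steel block that stands 14 to 24 mm outside this point, its top 2 mm above the pin's middle.
- hinge2 (a point): Middle of the hinge pin of the second flap, 25 mm above the bench, 4 mm above the sole; axes as the jig. The pin (radius 2.2 mm) lies across the row on a small steel block that stands 14 to 24 mm outside this point, its top 2 mm above the pin's middle.
- hinge3 (a point): Middle of the hinge pin of the third flap, 25 mm above the bench, 4 mm above the sole; axes as the jig. The pin (radius 2.2 mm) lies across the row on a small steel block that stands 14 to 24 mm outside this point, its top 2 mm above the pin's middle.
- hinge4 (a point): Middle of the hinge pin of the fourth (toe end) flap, 25 mm above the bench, 4 mm above the sole; axes as the jig. The pin (radius 2.2 mm) lies across the row on a small steel block that stands 14 to 24 mm outside this point, its top 2 mm above the pin's middle.
- flap1 (a joint): Angle of the first (heel end) flap, rad: 0 upright, 1.57 folded flat over the sole's margin, free end towards the toe. A plate 40 mm long from its hinge, 18 mm wide, 2 mm thick; it folds only towards the toe, along the row, turns easily (under 1 N at its end) and stays at the angle where it is left. Starts between 0 and 0.3.
- flap2 (a joint): Angle of the second flap, rad: 0 upright, 1.57 folded flat over the sole's margin, free end towards the toe. A plate 40 mm long from its hinge, 18 mm wide, 2 mm thick; it folds only towards the toe, along the row, turns easily (under 1 N at its end) and stays at the angle where it is left. Starts between 0 and 0.3.
- flap3 (a joint): Angle of the third flap, rad: 0 upright, 1.57 folded flat over the sole's margin, free end towards the toe. A plate 40 mm long from its hinge, 18 mm wide, 2 mm thick; it folds only towards the toe, along the row, turns easily (under 1 N at its end) and stays at the angle where it is left. Starts between 0 and 0.3.
- flap4 (a joint): Angle of the fourth (toe end) flap, rad: 0 upright, 1.57 folded flat over the sole's margin, free end towards the toe. A plate 40 mm long from its hinge, 18 mm wide, 2 mm thick; it folds only towards the toe, along the row, turns easily (under 1 N at its end) and stays at the angle where it is left. Starts between 0 and 0.3.
- weight_mid (a point): Brass weight with a knob, 36 mm in diameter, 45 mm high, standing loose on the sole 50 to 66 mm from the row; this point is half-way up. To be left alone.
- jar_mid (a point): Glue jar with a black cap, 60 mm in diameter, 65 mm high, loose on the bench beside the jig; this point is half-way up. To be left alone.
- tin_mid (a point): Green open tin of copper tacks, 64 mm in diameter, 36 mm high, loose on the bench beside the jig; this point is half-way up. To be left alone.
- hammer: Hammer lying on the bench beyond the sole, on the far side from the flaps: 260 mm long along its x, steel head (90 mm wide, 26 mm high) 117 mm to +x of the origin, which lies on the bench under the middle of its length. To be left alone.
There are look-alikes about, which are no part of the job. Of the things shaped like the part that bears weight_mid, the brass one is meant.

How it is judged:
By the outcome, as a careful person would: the job done as asked, in the order asked, and still so for the second after the job is handed in, with the robot touching nothing.
It also fails if it takes over 40 s, if anything falls off the work surface, if the arm or the gripper's body presses on something with over 40 N, if the wrist force passes 120 N, or if a joint passes its speed limit or range.

## Robot

A 6-joint arm with a two-finger parallel gripper is mounted at the origin on the work surface. World frame = base frame: x ahead of the robot, y to its left, z up, the work surface at z = 0. Lengths are in m, angles in rad, forces in N, time in s.
With the tool pointing down it reaches from about 0.325 to 0.775 m from the base axis. Payload 5.5 kg.
Tool frame: the origin (TCP) lies at the very end of the fingers, on their centre line; the grasp point (between the pads) lies 19 mm behind it (r.grip_point_offset is the distance from the TCP to the grasp point, in m); z points along the fingers, y is the line along which they close (so a half turn about z gives the same grasp; the last joint's range is limited). The gripper opens to 85 mm and grips with 20 to 120 N. Pads are 22 mm wide; open, the fingers measure 114 mm over their backs; the gripper's body (76 mm by 85 mm) begins 54 mm behind the grasp point. The pads swing forward as they close: fully open they stand 13 mm farther back than shut.
Start: joints at [1.125, 0.091, 1.231, -0, 1.82, -0.057], TCP at [0.227, 0.555, 0.231] pointing down, gripper open.
Joint ranges: [-2.87, 2.87], [-0.86, 2.18], [0.17, 2.46], [-1.51, 4.65], [0.06, 2.69], [-2.65, 2.65]. Speed limits (rad/s): [2.57, 2.57, 3.01, 3.14, 3.14, 3.14].

## Interface

Orientations are given as a rotation vector (axis times angle).
In Python, from station import sensors, viewer, ticket, r gives the robot as it stands.
- The arm moves only by the tool drive_tool, never from a script. Its argument "increments" is a list of rows, each an object of numbers: "tx", "ty", "tz": the shift along the tool's x, y, z in m; "wx", "wy", "wz": the turn, a rotation vector about the tool's x, y, z in degrees; "fingers": the finger opening in m, from 0 to 0.0854. In form: [{"tx": .., "ty": .., "tz": .., "wx": .., "wy": .., "wz": .., "fingers": ..}, ...]. A call has 1 to 20 rows; each row is the pose to reach, as a shift and turn from the pose commanded when the call began, along the tool's axes at that moment; what a row does not reach only later rows make up. A row lasts 1/12 s, in which the tool goes at most 41.7 mm and 7.16 degrees, less where a joint would pass 70% of its speed; a pose out of reach is approached as far as the arm can. A call with a gripper value outside its range is refused whole. The fingers move at their own pace and stop on an object; "grip_force" is the grip in N (left out, the last holds). Time passes only in rows, so rows that repeat a pose let the fingers close. It gives the time, the measured TCP pose, the force, the opening and the grip force at its end, in the units of the state.
- sensors.get_obs(): the state, without advancing time (a new reading comes with each control period).
- viewer.read_camera(name): name is "scene" or "top" or "wrist"; returns (picture, depth): 400x640x3 uint8, red, green, blue; 400x640 float32, m along the optical axis (not along the pixel's ray), 0 where there is no reading.
- viewer.camera_info(name): a dict with "fx", "fy", "cx", "cy" (pixels), "origin" and "attitude" of the camera in the world; the wrist camera has in their place "mount" (4x4, takes a point from camera to tool coordinates, whose origin is the TCP and whose axes are the flange's). Camera axes: x right, y down, z forward; pixel columns grow to the right and rows downward; lengths in m; the calibration is good to about 2 mm. The wrist camera is an equidistant fisheye: a pixel r from the principal point sees the ray r / f radians off the axis. A picture is of the moment at which its call begins: read the wrist's pose just before it. camera_info takes no time and is no camera call.
- ticket.hand_in(): hands the job in; it is judged then, once.
The state is a dict: "clock": time; "joint_positions": joint angles; "qvel": joint speeds; "joint_efforts": joint torques, N m; "position": TCP position; "orientation": TCP orientation; "ft_force": force on the tool from outside, world axes, zero at the start; "ft_torque": the same for the moment, N m; "gripper_width": finger opening in m; "grasp_force": force on a finger pad.
Only numpy, scipy, OpenCV 4.12 (cv2) and the standard library are available. Lean on these libraries where they do the work, as an engineer would, in place of code of your own. Each camera call takes 0.05 s, during which the arm holds its last target. There are 200 camera calls.

## Working session

There is one attempt and no reset: what is moved stays moved. The work goes in short steps, Python scripts to look and compute and a tool call to move; the robot and the scene stay as the last step left them, time stands still between calls to the robot, and variables do not carry over. Pictures are saved under pics/ and viewed, at most 10 in all, crops included, and the job is handed in when it is done.

Besides the shell and the picture viewer there is one more tool, called after ">>>" as name(argument=value, ...) on one line, values as JSON. drive_tool: Moves the arm, as the interface text tells. Its arguments: {"type":"object","properties":{"increments":{"type":"array","items":{"type":"object","properties":{"tx":{"type":"number"},"ty":{"type":"number"},"tz":{"type":"number"},"wx":{"type":"number"},"wy":{"type":"number"},"wz":{"type":"number"},"fingers":{"type":"number"}}}},"grip_force":{"type":"number"}},"required":["increments"]}

```bash
mkdir -p pics; python3 - <<'E'
from station import sensors, viewer, r
import cv2,numpy as np
o=sensors.get_obs(); print(o['clock'],o['position'],o['orientation'],o['gripper_width'])
for n in("scene","top"):
    p,d=viewer.read_camera(n); np.savez('%s.npz'%n,p=p,d=d)
    cv2.imwrite('pics/%s0.png'%n,p[:,:,::-1]); i=viewer.camera_info(n); print(n,i); 
    print(np.isfinite(d).mean(),(d>0).mean())
E
```

```text
0.0 [0.22732231 0.55495631 0.23014347] [-6.06808397e-01 -3.08191499e+00  2.99693119e-03] 0.08538547334616002
scene {'fx': 429.72275622423575, 'fy': 429.72275622423575, 'cx': 328.64864353417926, 'cy': 203.29609186592037, 'origin': array([ 1.23280663, -0.17507284,  0.64617156]), 'attitude': array([-1.87426248, -1.48329178,  0.68057134])}
1.0 0.99595703125
top {'fx': 509.0717407518056, 'fy': 509.0717407518056, 'cx': 326.2447697988342, 'cy': 195.12208759993646, 'origin': array([ 0.50190005, -0.0380895 ,  1.00653064]), 'attitude': array([-2.19400692,  2.15568057, -0.09131651])}
1.0 0.996203125
```

View pics/top0.png

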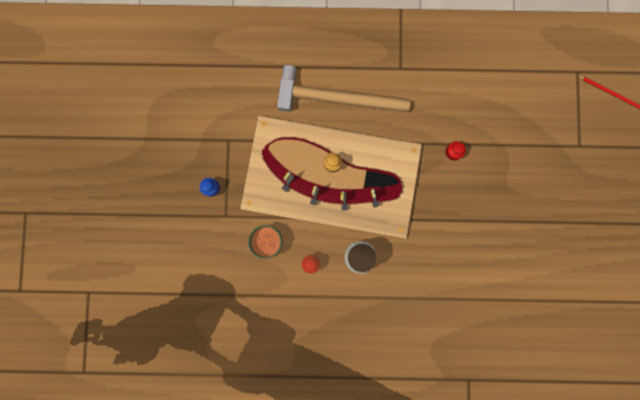

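View pics/scene0.png

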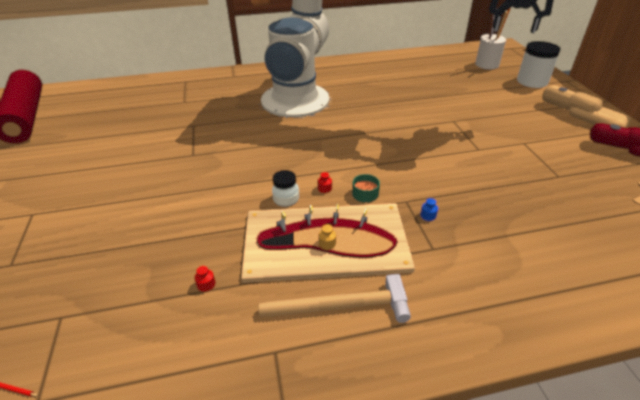

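The top view shows the jig board with corners near (260,117), (421,144), (407,237), (241,209). The heel pad is at (382,181) and the four flaps stand at about (376,198), (345,200), (315,195) and (288,181). The brass weight is at (333,161), the tin at (266,241), the jar at (361,257) and the hammer at the top. The scene view agrees.

```bash
cat > h.py <<'E'
import numpy as np,cv2
from scipy.spatial.transform import Rotation as R
from station import viewer,sensors
def ray(n,uv):
    i=viewer.camera_info(n); uv=np.atleast_2d(uv).astype(float)
    d=np.c_[(uv[:,0]-i['cx'])/i['fx'],(uv[:,1]-i['cy'])/i['fy'],np.ones(len(uv))]
    return np.array(i['origin']),d@R.from_rotvec(i['attitude']).as_matrix().T
def onplane(n,uv,z):
    o,d=ray(n,uv); return o+d*((z-o[2])/d[:,2])[:,None]
E
python3 - <<'E'
from h import *
for n in("top","scene"):
    f=np.load(n+'.npz'); p=f['p']; hsv=cv2.cvtColor(p,cv2.COLOR_RGB2HSV)
    x0,x1,y0,y1=(225,440,105,250) if n=="top" else (225,430,200,290)
    m=np.zeros(p.shape[:2],np.uint8); s=hsv[y0:y1,x0:x1]
    # board: bright
    m[y0:y1,x0:x1]=((s[...,2]>175)&(s[...,1]<150))*255
    m=cv2.morphologyEx(m,cv2.MORPH_OPEN,np.ones((3,3)))
    c=max(cv2.findContours(m,0,2)[0],key=cv2.contourArea)
    h=cv2.convexHull(c); q=cv2.approxPolyN(h,4,ensure_convex=True).reshape(-1,2) if hasattr(cv2,'approxPolyN') else cv2.approxPolyDP(h,6,True).reshape(-1,2)
    w=onplane(n,q,.015); print(n,q.tolist(),w.round(4).tolist())
    print('sides',[round(float(np.linalg.norm(w[i]-w[i-1])),4) for i in range(len(w))])
    # assign to jig corners by world pos
    J=np.array([[-55,-160],[135,-160],[135,170],[-55,170]])/1000.
    a=w[:,:2]-w[:,:2].mean(0); ang=np.deg2rad(0)
    Jc=J-J.mean(0); best=None
    idx=[int(np.argmin(np.linalg.norm(a-j,axis=1))) for j in Jc]; print(idx)
    P=a[idx]; H=Jc.T@P; th=np.arctan2(H[0,1]-H[1,0],H[0,0]+H[1,1])
    Rm=np.array([[np.cos(th),-np.sin(th)],[np.sin(th),np.cos(th)]])
    t=w[idx,:2].mean(0)-Rm@J.mean(0); print('yaw',np.rad2deg(th),'origin',t,'res',(P-Jc@Rm.T).round(4).tolist())
    dw=f['d']; 
    # yellow ends
    ym=np.zeros_like(m); ym[y0:y1,x0:x1]=((s[...,0]>=17)&(s[...,0]<=32)&(s[...,1]>120)&(s[...,2]>110))*255
    k,l,st,ce=cv2.connectedComponentsWithStats(ym)
    for i in range(1,k):
        if st[i,4]>3:
            g=onplane(n,ce[i],.062)[0,:2]; print('  yel',ce[i].round(1),st[i,4],((g-t)@Rm*1000).round(1))
    cv2.imwrite('pics/c_%s.png'%n,cv2.resize(p[y0:y1,x0:x1,::-1],None,fx=3.6,fy=3.6,interpolation=cv2.INTER_CUBIC))
E
```

```text
top [[422, 144], [405, 238], [240, 209], [258, 116]] [[0.6933, -0.2207, 0.015], [0.508, -0.188, 0.015], [0.5587, 0.1341, 0.015], [0.744, 0.1044, 0.015]]
sides [0.329, 0.1881, 0.326, 0.1876]
[1, 0, 3, 2]
yaw -9.064243610936268 origin [ 0.58573693 -0.04120381] res [[0.0018, 0.0026], [-0.0005, -0.0002], [-0.0019, -0.001], [0.0005, -0.0013]]
  yel [370.  105.2] 4 [180.3 -44.6]
  yel [383.5 106.6] 10 [182.2 -70.2]
  yel [389.5 106.1] 12 [185.2 -81.2]
  yel [406.1 108.2] 22 [ 186.7 -112.8]
  yel [394.5 109. ] 4 [181.3 -91.4]
  yel [398.8 109.2] 5 [182.3 -99.5]
  yel [263.6 122.9] 29 [111.8 147.3]
  yel [413.3 149.1] 34 [ 111.8 -138.7]
  yel [308.2 153.8] 5 [68.6 54. ]
  yel [332.3 161.9] 290 [61.4  6.7]
  yel [285.4 175.3] 11 [21.2 88.8]
  yel [312.7 189. ] 7 [ 4.7 33.9]
  yel [371.6 192.9] 9 [ 16.7 -75.4]
  yel [341.1 195.8] 15 [  1.5 -20.4]
  yel [248.2 202.4] 34 [-40.9 147.7]
  yel [258.5 225.5] 4 [-79.7 120.7]
  yel [400.3 229.3] 33 [ -40.7 -139.1]
  yel [249. 234.] 7 [-98.2 135.1]
  yel [247.  240.5] 4 [-110.7  136.5]
scene [[417, 268], [241, 278], [247, 206], [397, 202]] [[0.7496, 0.1063, 0.015], [0.6962, -0.2216, 0.015], [0.4947, -0.1929, 0.015], [0.5596, 0.1352, 0.015]]
sides [0.1921, 0.3322, 0.2036, 0.3344]
[2, 1, 0, 3]
yaw -9.748470376229758 origin [ 0.5847376 -0.0414002] res [[-0.0088, -0.0031], [0.0055, 0.0004], [0.003, 0.0031], [0.0003, -0.0003]]
  yel [311.5 209.3] 33 [  9.6 -21.8]
  yel [337.9 206.6] 29 [ 5.  32.2]
  yel [366.5 205. ] 4 [ 3.8 91.3]
  yel [383. 204.] 9 [  3.  125.6]
  yel [390.9 207.5] 25 [ 14.7 140. ]
  yel [346. 206.] 5 [ 4.2 49. ]
  yel [255.  213.6] 53 [  15.3 -135.8]
  yel [283.5 214.6] 40 [ 21.8 -78.5]
  yel [365.8 212.7] 19 [27.2 87.1]
  yel [327.1 237. ] 335 [90.2  5.3]
  yel [405.8 262.4] 33 [162.4 141.7]
  yel [412.8 265.5] 4 [170.3 152.7]
  yel [248.9 271.3] 35 [ 165.1 -136.1]
```

View pics/c_top.png

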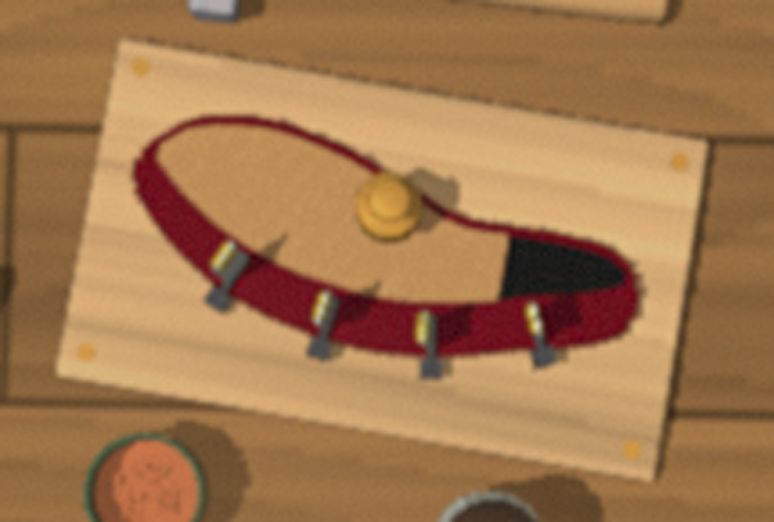

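The measured flap ends match the predicted hinge arc to about 2 mm, leaning slightly towards the toe. In the crop, the heel (dark pad) is on the right, at world -y. Next I plan the stroke in tool axes.

```bash
cat > plan.py <<'E'
from h import *
O=np.array([.5855,-.0413]); yaw=np.deg2rad(-9.2)
Rm=np.array([[np.cos(yaw),-np.sin(yaw)],[np.sin(yaw),np.cos(yaw)]])
def pose(s,z):  # s along arc, m: world position, tool rotation (tool y along tangent, z down)
    f=s/.2; p=O+Rm@np.array([.2-.2*np.cos(f),.2*np.sin(f)]); t=Rm@np.array([np.sin(f),np.cos(f)])
    y=np.r_[t,0]; zz=np.array([0,0,-1.]); return np.r_[p,z],R.from_matrix(np.c_[np.cross(y,zz),y,zz])
def rel(s,z,p0,r0):
    p,q=pose(s,z); return np.r_[r0.inv().apply(p-p0),np.rad2deg((r0.inv()*q).as_rotvec())]
E
python3 - <<'E'
from plan import *
o=sensors.get_obs(); p0=o['position'];r0=R.from_rotvec(o['orientation'])
print(pose(-.122,.1)[0],o['clock']); np.set_printoptions(suppress=True,precision=4)
for z in(.2301,.10): print(rel(-.122,z,p0,r0))
# stroke relative to start pose
P,Q=pose(-.122,.029)
for s in np.linspace(-.122,.138,14): print(round(s,3),rel(s,.029,P,Q).round(4), pose(s,.029)[0].round(3))
E
```

```text
[ 0.60278825 -0.16016663  0.1       ] 0.1
[ -0.6185  -0.5195   0.001   -0.091   -0.0472 -48.0262]
[ -0.6185  -0.5192   0.1311  -0.091   -0.0472 -48.0262]
-0.122 [0. 0. 0. 0. 0. 0.] [ 0.603 -0.16   0.029]
-0.102 [-0.001   0.02    0.      0.      0.      5.7296] [ 0.595 -0.142  0.029]
-0.082 [-0.004   0.0397  0.      0.      0.     11.4592] [ 0.589 -0.123  0.029]
-0.062 [-0.0089  0.0591  0.      0.      0.     17.1887] [ 0.585 -0.103  0.029]
-0.042 [-0.0158  0.0779  0.      0.      0.     22.9183] [ 0.583 -0.083  0.029]
-0.022 [-0.0245  0.0959  0.      0.      0.     28.6479] [ 0.583 -0.063  0.029]
-0.002 [-0.0349  0.1129  0.      0.      0.     34.3775] [ 0.585 -0.043  0.029]
0.018 [-0.047   0.1288  0.      0.      0.     40.107 ] [ 0.589 -0.024  0.029]
0.038 [-0.0607  0.1435  0.      0.      0.     45.8366] [ 0.595 -0.005  0.029]
0.058 [-0.0757  0.1567  0.      0.      0.     51.5662] [0.603 0.014 0.029]
0.078 [-0.0919  0.1683  0.      0.      0.     57.2958] [0.612 0.031 0.029]
0.098 [-0.1093  0.1782  0.      0.      0.     63.0254] [0.624 0.048 0.029]
0.118 [-0.1275  0.1864  0.      0.      0.     68.7549] [0.637 0.063 0.029]
0.138 [-0.1465  0.1927  0.      0.      0.     74.4845] [0.651 0.077 0.029]
```

>>> drive_tool(increments=[{"tx":-0.031,"ty":-0.026,"wz":-2.4,"fingers":0},{"tx":-0.062,"ty":-0.052,"wz":-4.8,"fingers":0},{"tx":-0.093,"ty":-0.078,"wz":-7.2,"fingers":0},{"tx":-0.124,"ty":-0.104,"wz":-9.6,"fingers":0},{"tx":-0.155,"ty":-0.13,"wz":-12,"fingers":0},{"tx":-0.186,"ty":-0.156,"wz":-14.4,"fingers":0},{"tx":-0.217,"ty":-0.182,"wz":-16.8,"fingers":0},{"tx":-0.248,"ty":-0.208,"wz":-19.2,"fingers":0},{"tx":-0.279,"ty":-0.234,"wz":-21.6,"fingers":0},{"tx":-0.31,"ty":-0.26,"wz":-24,"fingers":0},{"tx":-0.341,"ty":-0.286,"wz":-26.4,"fingers":0},{"tx":-0.372,"ty":-0.312,"wz":-28.8,"fingers":0},{"tx":-0.403,"ty":-0.338,"wz":-31.2,"fingers":0},{"tx":-0.434,"ty":-0.364,"wz":-33.6,"fingers":0},{"tx":-0.465,"ty":-0.39,"wz":-36,"fingers":0},{"tx":-0.496,"ty":-0.416,"wz":-38.4,"fingers":0},{"tx":-0.527,"ty":-0.442,"wz":-40.8,"fingers":0},{"tx":-0.558,"ty":-0.468,"wz":-43.2,"fingers":0},{"tx":-0.589,"ty":-0.494,"wz":-45.6,"fingers":0},{"tx":-0.6185,"ty":-0.5195,"wz":-48,"fingers":0}])

```text
schema error: expected keys tx, ty, tz, wx, wy, wz, fingers
```

>>> drive_tool(increments=[{"tz":0.0},{"tz":0.0},{"tz":0.0},{"tz":0.02},{"tz":0.045},{"tz":0.07},{"tz":0.095},{"tz":0.115},{"tz":0.125},{"tz":0.13},{"tz":0.13},{"tz":0.13},{"tz":0.13}])

```text
schema error: expected keys tx, ty, tz, wx, wy, wz, fingers
```

```bash
python3 - <<'E'
from plan import *
np.set_printoptions(suppress=True,precision=4)
o=sensors.get_obs(); p0=o['position'];r0=R.from_rotvec(o['orientation'])
print(o['clock'],p0,o['orientation'],o['gripper_width'],o['ft_force'])
for z in(.1,.03): print(rel(-.122,z,p0,r0))
p,d=viewer.read_camera('wrist'); cv2.imwrite('pics/w1.png',p[:,:,::-1])
i=viewer.camera_info('wrist'); M=np.array(i['mount']); f=i['fx']
# predicted hinge points
for s in(-.084,-.028,.028,.084):
    w=pose(s,.025)[0]; c=np.linalg.inv(M)@np.r_[r0.inv().apply(w-p0),1]; c=c[:3]
    th=np.arctan2(np.hypot(c[0],c[1]),c[2]); u=c[:2]/np.hypot(c[0],c[1])*th*f+[i['cx'],i['cy']]; print('hinge px',u.round(1))
E
```

```text
0.1 [0.2273 0.555  0.2303] [-0.6068 -3.082   0.0026] 0.0851479605980629 [-0.6562 -0.4827  0.0399]
[ -0.6185  -0.5192   0.1311  -0.091   -0.0472 -48.0262]
[ -0.6186  -0.5191   0.2011  -0.091   -0.0472 -48.0262]
hinge px [117.7 415.2]
hinge px [129.3 413.9]
hinge px [146.3 416.1]
hinge px [167.4 421.8]
```

View pics/w1.png

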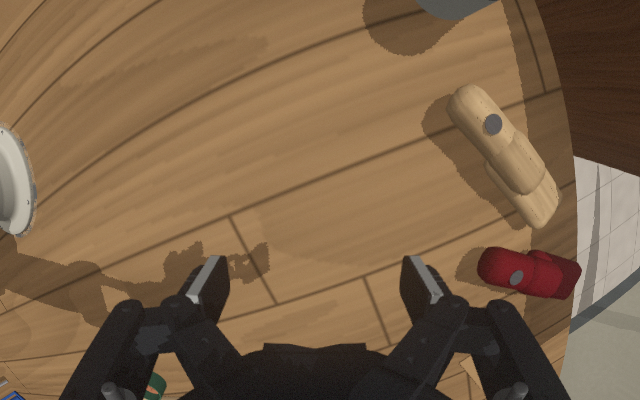

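Both move calls were refused because every key must be given, so the arm hasn't moved. The wrist picture shows only the open fingers at (205,285) and (425,285) over bare bench. I'll resend the moves with full rows.

>>> drive_tool(increments=[{"tx":-0.04,"ty":-0.034,"tz":0,"wx":0,"wy":0,"wz":-3,"fingers":0},{"tx":-0.08,"ty":-0.067,"tz":0,"wx":0,"wy":0,"wz":-6,"fingers":0},{"tx":-0.12,"ty":-0.101,"tz":0,"wx":0,"wy":0,"wz":-9,"fingers":0},{"tx":-0.16,"ty":-0.134,"tz":0,"wx":0,"wy":0,"wz":-12,"fingers":0},{"tx":-0.2,"ty":-0.168,"tz":0,"wx":0,"wy":0,"wz":-15,"fingers":0},{"tx":-0.24,"ty":-0.202,"tz":0,"wx":0,"wy":0,"wz":-18,"fingers":0},{"tx":-0.28,"ty":-0.235,"tz":0,"wx":0,"wy":0,"wz":-21,"fingers":0},{"tx":-0.32,"ty":-0.269,"tz":0,"wx":0,"wy":0,"wz":-24,"fingers":0},{"tx":-0.36,"ty":-0.302,"tz":0,"wx":0,"wy":0,"wz":-27,"fingers":0},{"tx":-0.4,"ty":-0.336,"tz":0,"wx":0,"wy":0,"wz":-30,"fingers":0},{"tx":-0.44,"ty":-0.37,"tz":0,"wx":0,"wy":0,"wz":-33,"fingers":0},{"tx":-0.48,"ty":-0.403,"tz":0,"wx":0,"wy":0,"wz":-36,"fingers":0},{"tx":-0.52,"ty":-0.437,"tz":0,"wx":0,"wy":0,"wz":-40,"fingers":0},{"tx":-0.56,"ty":-0.47,"tz":0,"wx":0,"wy":0,"wz":-44,"fingers":0},{"tx":-0.6,"ty":-0.504,"tz":0,"wx":0,"wy":0,"wz":-47,"fingers":0},{"tx":-0.6185,"ty":-0.5195,"tz":0,"wx":0,"wy":0,"wz":-48,"fingers":0},{"tx":-0.6185,"ty":-0.5195,"tz":0,"wx":0,"wy":0,"wz":-48,"fingers":0},{"tx":-0.6185,"ty":-0.5195,"tz":0,"wx":0,"wy":0,"wz":-48,"fingers":0},{"tx":-0.6185,"ty":-0.5195,"tz":0,"wx":0,"wy":0,"wz":-48,"fingers":0},{"tx":-0.6185,"ty":-0.5195,"tz":0,"wx":0,"wy":0,"wz":-48,"fingers":0}])

```text
clock: 1.82
position: [0.6037, -0.1648, 0.2293]
orientation: [0.693, -3.062, 0.001]
ft_force: [-0.2, -0.8, 0.1]
gripper_width: 0.0003
grasp_force: 0.0
```

```bash
python3 - <<'E'
from plan import *
np.set_printoptions(suppress=True,precision=4)
o=sensors.get_obs(); p0=o['position'];r0=R.from_rotvec(o['orientation'])
print(o['clock'],p0,abs(o['qvel']).max())
for z in(.1,.03): print(rel(-.122,z,p0,r0))
p,d=viewer.read_camera('wrist'); cv2.imwrite('pics/w2.png',p[:,:,::-1])
o=sensors.get_obs(); print(o['position'],o['orientation'])
i=viewer.camera_info('wrist'); M=np.array(i['mount']); f=i['fx']
for s in(-.084,-.028,.028,.084):
    w=pose(s,.025)[0]; c=np.linalg.inv(M)@np.r_[r0.inv().apply(w-p0),1]; c=c[:3]
    th=np.arctan2(np.hypot(c[0],c[1]),c[2]); u=c[:2]/np.hypot(c[0],c[1])*th*f+[i['cx'],i['cy']]; print('hinge px',u.round(1))
E
```

```text
1.8167 [ 0.6037 -0.1648  0.2293] 0.3526110050867505
[-0.0015  0.0046  0.1293 -0.0044 -0.1261 -0.2488]
[-0.0016  0.0046  0.1993 -0.0044 -0.1261 -0.2488]
[ 0.6038 -0.1655  0.2288] [ 0.691  -3.0618  0.0008]
hinge px [351.5 177.9]
hinge px [395.  192.9]
hinge px [427.8 217.6]
hinge px [447.9 247.7]
```

View pics/w2.png

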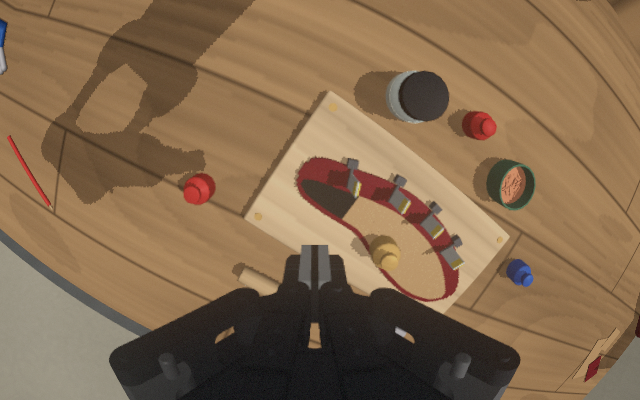

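The wrist view shows the row where predicted: flap bases at about (353,178), (398,195), (430,222) and (452,250), all within about 4 px. The weight is at (385,253), clear of the path. Next I descend part-way and settle.

>>> drive_tool(increments=[{"tx":0,"ty":0,"tz":0.03,"wx":0,"wy":0,"wz":0,"fingers":0},{"tx":0,"ty":0,"tz":0.06,"wx":0,"wy":0,"wz":0,"fingers":0},{"tx":0,"ty":0,"tz":0.09,"wx":0,"wy":0,"wz":0,"fingers":0},{"tx":0,"ty":0,"tz":0.12,"wx":0,"wy":0,"wz":0,"fingers":0},{"tx":0,"ty":0,"tz":0.14,"wx":0,"wy":0,"wz":0,"fingers":0},{"tx":0,"ty":0,"tz":0.15,"wx":0,"wy":0,"wz":0,"fingers":0},{"tx":0,"ty":0,"tz":0.15,"wx":0,"wy":0,"wz":0,"fingers":0},{"tx":0,"ty":0,"tz":0.15,"wx":0,"wy":0,"wz":0,"fingers":0},{"tx":0,"ty":0,"tz":0.15,"wx":0,"wy":0,"wz":0,"fingers":0},{"tx":0,"ty":0,"tz":0.15,"wx":0,"wy":0,"wz":0,"fingers":0},{"tx":0,"ty":0,"tz":0.15,"wx":0,"wy":0,"wz":0,"fingers":0},{"tx":0,"ty":0,"tz":0.15,"wx":0,"wy":0,"wz":0,"fingers":0}])

```text
clock: 2.87
position: [0.6035, -0.1601, 0.0827]
orientation: [-0.699, 3.061, -0.002]
ft_force: [-0.2, 0.2, -1.0]
gripper_width: -0.0002
grasp_force: 0.0
```

```bash
python3 - <<'E'
from plan import *
np.set_printoptions(suppress=True,precision=4)
o=sensors.get_obs(); p0=o['position'];r0=R.from_rotvec(o['orientation'])
print(o['clock'],p0,abs(o['qvel']).max(),o['ft_force'])
print(rel(-.122,.029,p0,r0))
E
```

```text
2.8667 [ 0.6035 -0.1601  0.0827] 0.010112504707976245 [-0.1982  0.216  -1.0127]
[ 0.0007  0.0003  0.0537 -0.084   0.0902 -0.0272]
```

>>> drive_tool(increments=[{"tx":0,"ty":0,"tz":0.02,"wx":0,"wy":0,"wz":0,"fingers":0},{"tx":0,"ty":0,"tz":0.035,"wx":0,"wy":0,"wz":0,"fingers":0},{"tx":0,"ty":0,"tz":0.045,"wx":0,"wy":0,"wz":0,"fingers":0},{"tx":0,"ty":0,"tz":0.05,"wx":0,"wy":0,"wz":0,"fingers":0},{"tx":0,"ty":0,"tz":0.05,"wx":0,"wy":0,"wz":0,"fingers":0},{"tx":0,"ty":0,"tz":0.05,"wx":0,"wy":0,"wz":0,"fingers":0},{"tx":0,"ty":0,"tz":0.05,"wx":0,"wy":0,"wz":0,"fingers":0},{"tx":0,"ty":0,"tz":0.05,"wx":0,"wy":0,"wz":0,"fingers":0},{"tx":0,"ty":0,"tz":0.05,"wx":0,"wy":0,"wz":0,"fingers":0},{"tx":0,"ty":0,"tz":0.05,"wx":0,"wy":0,"wz":0,"fingers":0},{"tx":0,"ty":0,"tz":0.05,"wx":0,"wy":0,"wz":0,"fingers":0},{"tx":0,"ty":0,"tz":0.05,"wx":0,"wy":0,"wz":0,"fingers":0}])

```text
clock: 3.87
position: [0.6029, -0.16, 0.0315]
orientation: [-0.699, 3.063, -0.0]
ft_force: [0.3, 0.7, -1.3]
gripper_width: -0.0
grasp_force: 0.0
```

>>> drive_tool(increments=[{"tx":-0.0001,"ty":0.0067,"tz":0.001,"wx":0,"wy":0,"wz":1.91,"fingers":0},{"tx":-0.0004,"ty":0.0133,"tz":0.002,"wx":0,"wy":0,"wz":3.82,"fingers":0},{"tx":-0.001,"ty":0.02,"tz":0.002,"wx":0,"wy":0,"wz":5.73,"fingers":0},{"tx":-0.0018,"ty":0.0266,"tz":0.002,"wx":0,"wy":0,"wz":7.64,"fingers":0},{"tx":-0.0028,"ty":0.0332,"tz":0.002,"wx":0,"wy":0,"wz":9.55,"fingers":0},{"tx":-0.004,"ty":0.0397,"tz":0.002,"wx":0,"wy":0,"wz":11.46,"fingers":0},{"tx":-0.0054,"ty":0.0463,"tz":0.002,"wx":0,"wy":0,"wz":13.37,"fingers":0},{"tx":-0.0071,"ty":0.0527,"tz":0.002,"wx":0,"wy":0,"wz":15.28,"fingers":0},{"tx":-0.0089,"ty":0.0591,"tz":0.002,"wx":0,"wy":0,"wz":17.19,"fingers":0},{"tx":-0.011,"ty":0.0654,"tz":0.002,"wx":0,"wy":0,"wz":19.1,"fingers":0}])

```text
clock: 4.7
position: [0.5843, -0.096, 0.0294]
orientation: [-0.179, 3.136, -0.0]
ft_force: [0.3, -0.3, 0.4]
gripper_width: 0.0
grasp_force: 0.1
```

>>> drive_tool(increments=[{"tx":-0.0001,"ty":0.0067,"tz":0,"wx":0,"wy":0,"wz":1.91,"fingers":0},{"tx":-0.0004,"ty":0.0133,"tz":0,"wx":0,"wy":0,"wz":3.82,"fingers":0},{"tx":-0.001,"ty":0.02,"tz":0,"wx":0,"wy":0,"wz":5.73,"fingers":0},{"tx":-0.0018,"ty":0.0266,"tz":0,"wx":0,"wy":0,"wz":7.64,"fingers":0},{"tx":-0.0028,"ty":0.0332,"tz":0,"wx":0,"wy":0,"wz":9.55,"fingers":0},{"tx":-0.004,"ty":0.0397,"tz":0,"wx":0,"wy":0,"wz":11.46,"fingers":0},{"tx":-0.0054,"ty":0.0463,"tz":0,"wx":0,"wy":0,"wz":13.37,"fingers":0},{"tx":-0.0071,"ty":0.0527,"tz":0,"wx":0,"wy":0,"wz":15.28,"fingers":0},{"tx":-0.0089,"ty":0.0591,"tz":0,"wx":0,"wy":0,"wz":17.19,"fingers":0},{"tx":-0.011,"ty":0.0654,"tz":0,"wx":0,"wy":0,"wz":19.1,"fingers":0}])

```text
clock: 5.53
position: [0.5878, -0.0297, 0.0294]
orientation: [0.344, 3.123, -0.0]
ft_force: [0.3, 0.3, -0.8]
gripper_width: 0.0
grasp_force: 0.1
```

```bash
python3 - <<'E'
from plan import *
o=sensors.get_obs(); g=Rm.T@(np.array(o['position'])[:2]-O)
print(o['clock'],o['position'],o['ft_force'],g,'radius',np.hypot(g[0]-.2,g[1]),'s',.2*np.arctan2(g[1],.2-g[0]))
E
```

```text
5.5333 [ 0.58779704 -0.02973972  0.02938976] [ 0.30419446  0.25287075 -0.81567612] [0.00041922 0.01177883] radius 0.1999280605600401 s 0.011789892141150638
```

The stroke is on the arc (radius 199.9 mm) at z = 29.4 mm. I continue past flap 4.

>>> drive_tool(increments=[{"tx":-0.0001,"ty":0.0067,"tz":0,"wx":0,"wy":0,"wz":1.91,"fingers":0},{"tx":-0.0004,"ty":0.0133,"tz":0,"wx":0,"wy":0,"wz":3.82,"fingers":0},{"tx":-0.001,"ty":0.02,"tz":0,"wx":0,"wy":0,"wz":5.73,"fingers":0},{"tx":-0.0018,"ty":0.0266,"tz":0,"wx":0,"wy":0,"wz":7.64,"fingers":0},{"tx":-0.0028,"ty":0.0332,"tz":0,"wx":0,"wy":0,"wz":9.55,"fingers":0},{"tx":-0.004,"ty":0.0397,"tz":0,"wx":0,"wy":0,"wz":11.46,"fingers":0},{"tx":-0.0054,"ty":0.0463,"tz":0,"wx":0,"wy":0,"wz":13.37,"fingers":0},{"tx":-0.0071,"ty":0.0527,"tz":0,"wx":0,"wy":0,"wz":15.28,"fingers":0},{"tx":-0.0089,"ty":0.0591,"tz":0,"wx":0,"wy":0,"wz":17.19,"fingers":0},{"tx":-0.011,"ty":0.0654,"tz":0,"wx":0,"wy":0,"wz":19.1,"fingers":0},{"tx":-0.0133,"ty":0.0717,"tz":0,"wx":0,"wy":0,"wz":21.01,"fingers":0},{"tx":-0.0158,"ty":0.0779,"tz":0,"wx":0,"wy":0,"wz":22.92,"fingers":0},{"tx":-0.0185,"ty":0.084,"tz":0,"wx":0,"wy":0,"wz":24.83,"fingers":0},{"tx":-0.0214,"ty":0.09,"tz":0,"wx":0,"wy":0,"wz":26.74,"fingers":0},{"tx":-0.0245,"ty":0.0959,"tz":0,"wx":0,"wy":0,"wz":28.65,"fingers":0},{"tx":-0.0278,"ty":0.1017,"tz":0,"wx":0,"wy":0,"wz":30.56,"fingers":0},{"tx":-0.0313,"ty":0.1074,"tz":0,"wx":0,"wy":0,"wz":32.47,"fingers":0},{"tx":-0.0349,"ty":0.1129,"tz":0,"wx":0,"wy":0,"wz":34.38,"fingers":0},{"tx":-0.0388,"ty":0.1184,"tz":0,"wx":0,"wy":0,"wz":36.29,"fingers":0},{"tx":-0.0428,"ty":0.1237,"tz":0,"wx":0,"wy":0,"wz":38.2,"fingers":0}])

```text
clock: 7.2
position: [0.6565, 0.0818, 0.0292]
orientation: [-1.347, -2.838, 0.0]
ft_force: [0.0, -0.3, -0.1]
gripper_width: 0.0002
grasp_force: 0.0
```

>>> drive_tool(increments=[{"tx":0,"ty":0.003,"tz":0,"wx":0,"wy":0,"wz":0,"fingers":0},{"tx":0,"ty":0.003,"tz":-0.01,"wx":0,"wy":0,"wz":0,"fingers":0},{"tx":0,"ty":0.003,"tz":-0.03,"wx":0,"wy":0,"wz":0,"fingers":0},{"tx":0,"ty":0.003,"tz":-0.06,"wx":0,"wy":0,"wz":0,"fingers":0},{"tx":0,"ty":0.01,"tz":-0.09,"wx":0,"wy":0,"wz":0,"fingers":0},{"tx":0,"ty":0.03,"tz":-0.12,"wx":0,"wy":0,"wz":0,"fingers":0},{"tx":0,"ty":0.05,"tz":-0.14,"wx":0,"wy":0,"wz":0,"fingers":0},{"tx":0,"ty":0.07,"tz":-0.16,"wx":0,"wy":0,"wz":0,"fingers":0},{"tx":0,"ty":0.09,"tz":-0.17,"wx":0,"wy":0,"wz":0,"fingers":0},{"tx":0,"ty":0.11,"tz":-0.18,"wx":0,"wy":0,"wz":0,"fingers":0},{"tx":0,"ty":0.13,"tz":-0.18,"wx":0,"wy":0,"wz":0,"fingers":0},{"tx":0,"ty":0.15,"tz":-0.18,"wx":0,"wy":0,"wz":0,"fingers":0},{"tx":0,"ty":0.15,"tz":-0.18,"wx":0,"wy":0,"wz":0,"fingers":0},{"tx":0,"ty":0.15,"tz":-0.18,"wx":0,"wy":0,"wz":0,"fingers":0},{"tx":0,"ty":0.15,"tz":-0.18,"wx":0,"wy":0,"wz":0,"fingers":0},{"tx":0,"ty":0.15,"tz":-0.18,"wx":0,"wy":0,"wz":0,"fingers":0}])

```text
clock: 8.53
position: [0.7718, 0.1756, 0.2107]
orientation: [1.345, 2.838, 0.001]
ft_force: [-0.1, -1.0, 0.6]
gripper_width: 0.0003
grasp_force: 0.0
```

```bash
python3 - <<'E'
from plan import *
o=sensors.get_obs(); print(o['clock'],o['position'])
a,d=viewer.read_camera('top'); b,_=viewer.read_camera('scene')
f=lambda p,x,y:cv2.resize(p[y:y+145,x:x+215,::-1],None,fx=3.6,fy=2*1.0 if 0 else 3.6,interpolation=cv2.INTER_CUBIC)
A=f(a,225,105); B=f(b,225,165)
cv2.imwrite('pics/end.png',cv2.resize(np.vstack([A,B]),(440,594)))
cv2.imwrite('pics/end_s.png',B);cv2.imwrite('pics/end_t.png',A)
E
```

```text
8.5333 [0.77182517 0.17563442 0.21070595]
```

View pics/end_t.png

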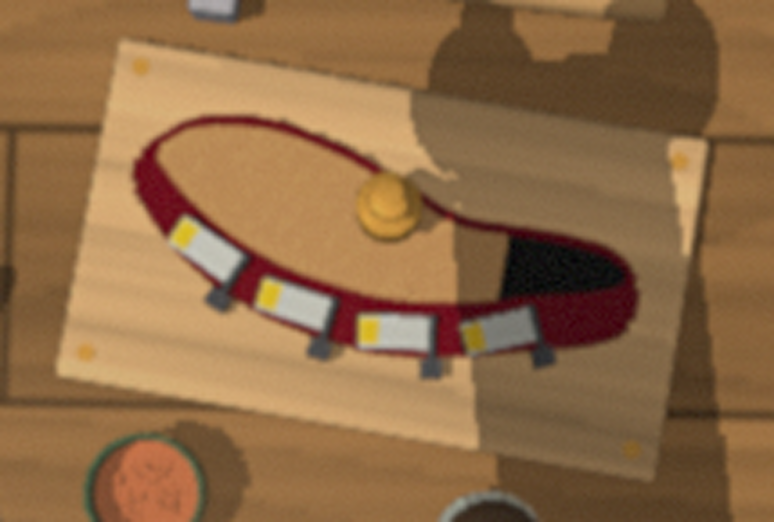

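View pics/end_s.png

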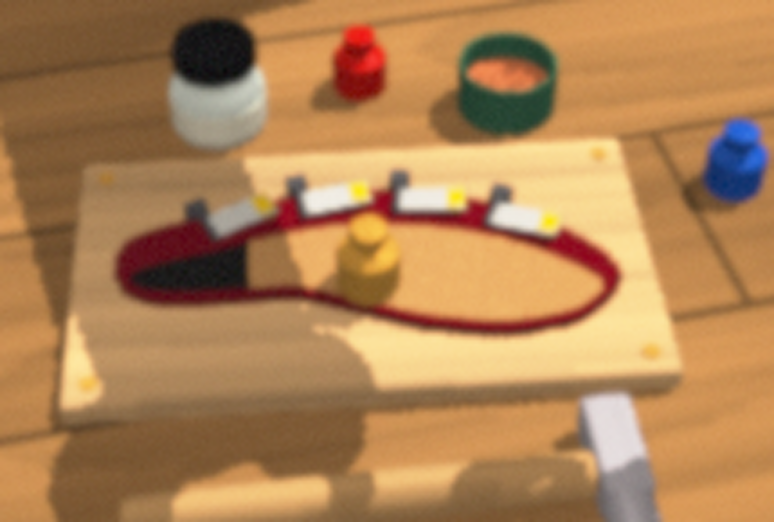

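Both views show all four flaps lying flat towards the toe, at (500,330), (395,332), (295,305) and (208,248) in the top crop. The weight, tin and jar are where they were, and the hand is clear.

```bash
python3 -c "
from station import ticket; print(ticket.hand_in())"
```

```text
the job is handed in; nothing more can be done
None
```

I folded all four flaps flat towards the toe in one low stroke. The closing pictures show the weight, jar and tin where they were and no sign the hammer moved; the job is handed in.

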